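Dispense one bottle cap and park it by the open bottle

TASK

Set out a cap for the open bottle: press the red plunger of the cap dispenser right down once and let it come fully back up, so that a single blue cap slides out. Then, with the fingertips, push that cap aside over the white plate into the black horseshoe cradle in front of the bottle that has no cap yet, until it sits fully home. Do not pick up the cap or anything else, and leave the bottles and the other things where they are.

Things in the scene. Friction and masses are not known exactly. Their poses are not given: they have to be found in the camera images.
- plate: white capping plate, 360 (x) by 560 (y) by 10 mm thick, fixed on the bench; origin at the centre of its underside, so its upper face is 10 mm above the origin; z up. The dispenser, both bottle stations and some bystanders stand on it
- dispenser: cap dispenser fixed on the plate; origin on the plate's upper face, on the axis of the clear square magazine (49 by 49 mm, 63 mm tall) holding four stacked blue caps. Front is -x: magazine front at x = -25 mm, chute guides 10 mm high end at -32 mm. Behind is a white housing, x = 25 to 141 mm, 50 mm wide, 84 mm high (feet 74 mm wide), with the plunger and, on its left flank, a bell crank
- chute (a point): point on the plate 73 mm in front of the magazine axis (-x of the dispenser): the centre of the cap is here, or up to some 15 mm further out, once ejected; the cap then lies clear of the guides
- plunger (a joint): travel of the red plunger, m: 0 = up (rest), 0.022 = right down at its stop. A spring returns it: about 3 N to start, 7 N (plus up to 2 N friction) to hold down. One full stroke drives the flat pusher under the magazine, which slides the lowest cap out along -x of the dispenser; when the plunger comes up the next cap drops into place
- plunger_top (a point): centre of the top face of the red plunger knob (34 mm diameter, 9 mm thick), pressed downward; at rest it is 117 mm above the plate and 95 mm behind the magazine axis
- cap1_center (a point): centre (half-way up) of the lowest cap in the magazine, the one to be ejected: blue screw cap with a white middle, 40 mm diameter, 15 mm high, 12 to 19 g, lying flat; z of its frame is its axis
- cap2_center (a point): centre of the second cap from below in the magazine, same kind; it must stay in the magazine (it drops 15 mm when the plunger has come up)
- seat_open (a point): where the cap's centre is when fully home in the cradle of the open bottle, 7.5 mm above the plate. The cradle is a black horseshoe 9 mm high, inner radius 22.5 mm, open towards -x of this frame; its flared ends reach 18 mm in front of this point and are 65 mm across outside. The cap slides in along +x on the plate until it touches the back. The bottle stands 88 mm behind (+x)
- seat_done (a point): the same point of the other, identical cradle, in front of the bottle that already has its cap; it stays empty. The two stations may stand left or right of the dispenser
- bottle_open_center (a point): open amber glass sample bottle, 42 mm diameter, 72 mm tall, no cap on its wide mouth, standing loose in an aluminium block 62 by 62 by 28 mm, its top 77 mm above the plate; this point is 36 mm above its foot
- bottle_done_center (a point): amber bottle of the same size that already has its blue cap on (top 80 mm above the plate), in the other block; point 36 mm above its foot
- used_cap: bystander: old bare-steel cap, 40 mm diameter, 15 mm high, lying near the plate's front left corner; origin under its centre
- tweezers: bystander: steel tweezers 130 mm long, 6 mm high, lying along the plate's front edge, right; origin near the middle, on the underside
- septa_jar: bystander: small jar, 40 mm diameter, 50 mm tall, at the plate's rear left corner; origin under its centre
- solvent_bottle: bystander: amber bottle, 68 mm diameter, 150 mm tall, on the bench to the right of the plate; origin under its centre
- marker: bystander: marker pen 128 mm long lying on the bench right of the plate; origin under its middle
- timer: bystander: white bench timer 62 by 62 by 22 mm, on the bench left of the plate; origin under its centre

How it is judged (in metres and radians):
On the way, in this order (a step that is already met when the one before it is completed fails the run):
1. the plunger is pressed right down and one cap is out in front of the chute (value of joint plunger above 0.019 m and x of cap1_center in the frame of dispenser below -0.06 m), for 0.05 s.
2. the plunger is let fully up again (value of joint plunger below 0.003 m), for 0.1 s.
3. the cap is home in the cradle of the open bottle (horizontal distance between cap1_center and seat_open below 0.006 m and z of cap1_center in the frame of plate below 0.0205 m and angle between cap1_center's own z axis and vertical below 0.1 rad), for 0.2 s.
At the end, for the whole second after the job is handed in: the dispensed cap lies flat on the plate, at rest, its centre within 6 mm of the home point of the open bottle's cradle; the plunger is up (less than 3 mm down); the next cap is still in the magazine (all of step 3 and linear speed of cap1 below 0.01 m/s and value of joint plunger below 0.003 m and horizontal distance between cap2_center and dispenser below 0.01 m); the robot touches nothing.
It fails at once if the cap is lifted off the plate (8 mm) or tipped up (z of cap1_center in the frame of plate above 0.0255 m or angle between cap1_center's own z axis and vertical above 0.6 rad).
It fails at once if a second cap comes out of the magazine (horizontal distance between cap2_center and dispenser above 0.012 m).
It fails at once if a bottle is moved by more than 10 mm or tipped (distance of any of bottle_open_center, bottle_done_center from where it was at the start of the episode above 0.01 m or angle between any of bottle_open_center, bottle_done_center's own z axis and vertical above 0.25 rad).
It fails at once if a bystander is moved by more than 20 mm (distance of any of used_cap, tweezers, septa_jar, solvent_bottle, marker, timer from where it was at the start of the episode above 0.02 m).
It also fails if it takes over 72 s, if anything falls off the work surface, if the arm or the gripper's body presses on something with over 40 N, if the wrist force passes 120 N, or if a joint passes its speed limit or range.

ROBOT

A 7-joint arm with a two-finger parallel gripper is mounted at the origin on the work surface. World frame = base frame: x ahead of the robot, y to its left, z up, the work surface at z = 0. Lengths are in m, angles in degrees, forces in N, time in s.
With the tool pointing down it reaches from about 0.425 to 0.875 m from the base axis. Payload 4.7 kg.
Tool frame: the origin (TCP) lies on the centre line of the jaws, within the pads' length; the fingertips stand 25 mm ahead of it and the grasp point (between the pads) lies 6 mm ahead of it; z points along the fingers, y is the direction in which the jaws open and shut (so a half turn about z gives the same grasp; the last joint's range is limited). The gripper opens to 87 mm and grips with 3 to 60 N. Pads are 19 mm wide; open, the fingers measure 117 mm over their backs; the gripper's body (75 mm by 190 mm) begins 51 mm behind the grasp point.
Start: joints at [-72.359, 18.392, -4.016, 83.108, 1.295, 78.541, -3.26], TCP at [0.188, 0.622, 0.248] pointing down, gripper open.
Joint ranges: [-163.93, 163.93], [-17.29, 119.83], [-79.2, 71.16], [3.27, 140.29], [-89.18, 269.18], [5.43, 117.66], [-154.24, 154.24]. Speed limits (degrees/s): [147.25, 147.25, 180, 180, 180, 180, 180].

INTERFACE

Orientations are given as [roll, pitch, yaw] about the fixed x, y, z axes, in that order (R = Rz(yaw) Ry(pitch) Rx(roll)).
In Python, from cell import env gives the robot as it stands.
- The arm moves only by the shell command python3 -m creep 'ROWS' [OPENING] [FORCE]. ROWS is JSON, a list of rows, each an object of numbers: "tx", "ty", "tz": the shift along the tool's x, y, z in m; "rx", "ry", "rz": the turn, a rotation vector about the tool's x, y, z in degrees. In form: [{"tx": .., "ty": .., "tz": .., "rx": .., "ry": .., "rz": ..}, ...]. A call has 1 to 20 rows; each row shifts and turns the commanded pose from where the row before left it, along the tool's axes as they then stand; what a row does not reach is not made up. A row lasts 1/8 s, in which the tool goes at most 62.5 mm and 10.7 degrees, less where a joint would pass 70% of its speed; a pose out of reach is approached as far as the arm can. A call is refused whole if a number of a shift passes 0.0625 or a number of a turn 10.7, either way. A call with a gripper value outside its range is refused whole. OPENING is the finger opening in m, from 0 to 0.087, set as the call begins (- or left out, the last holds). The fingers move at their own pace and stop on an object; FORCE is the grip in N (left out, the last holds). Time passes only in rows, so rows that do not move let the fingers close. It gives the time, the measured TCP pose, the force and the opening at its end, in the units of the state.
- env.get_obs(): the state, without advancing time (a new reading comes with each control period).
- env.read_camera(name): name is "scene" or "top" or "wrist"; returns a dict with "pixels" (480x640x3 uint8, red, green, blue), "intrinsics" (3x3 intrinsics, pixels), "R" (3x3) and "t" (3): a world point X has camera coordinates R X + t. Camera axes: x right, y down, z forward; pixel columns grow to the right and rows downward; lengths in m; the calibration is good to about 2 mm. The wrist camera is an equidistant fisheye: a pixel r from the principal point sees the ray r / f radians off the axis. A picture is of the moment at which its call begins. There is no depth.
- env.sign_off(): hands the job in, once; it reports no verdict.
The state is a dict: "time_s": time; "qpos": joint angles; "joint_velocities": joint speeds; "effort": joint torques, N m; "tool_pos": TCP position; "tool_rot": TCP orientation; "force": force on the tool from outside, world axes, zero at the start; "wrist_torque": the same for the moment, N m; "grip_width": finger opening in m.
Only numpy, scipy, OpenCV 4.12 (cv2) and the standard library are available. Lean on these libraries where they do the work, as an engineer would, in place of code of your own. Each camera call takes 0.05 s, during which the arm holds its last target.

## Working session

There is one attempt and no reset: what is moved stays moved. The work goes in short steps, Python scripts to look and compute and a shell command to move; the robot and the scene stay as the last step left them, time stands still between calls to the robot, and variables do not carry over. Pictures are saved under pics/ and viewed, and the job is handed in when it is done.

```bash
ls; mkdir -p pics; python3 - <<'E'
from cell import env
import cv2
o=env.get_obs();print(o)
for n in("scene","top","wrist"):
    c=env.read_camera(n);cv2.imwrite(f"pics/{n}0.png",c["pixels"][:,:,::-1]);print(n,c["intrinsics"],c["R"],c["t"])
E
```

```text
pics
{'time_s': 0.0, 'qpos': array([-72.35676025,  18.4394123 ,  -4.01432667,  83.17554105,
         1.29509683,  78.54219327,  -3.26198563]), 'joint_velocities': array([ 0.04090423, -0.05844473,  0.12284926, -0.05142683,  0.02433279,
       -0.03401951,  0.00460927]), 'effort': array([ 9.40347900e-05, -4.91272581e+01, -4.03944310e-01, -3.12539828e+01,
       -6.40263199e-02,  4.35084407e-02,  1.66211571e-04]), 'tool_pos': array([0.1881643 , 0.62162578, 0.24645173]), 'tool_rot': array([-1.79888101e+02,  6.35134298e-03,  1.63163421e+02]), 'force': array([-0.20793645,  0.03783945, -0.61296966]), 'wrist_torque': array([ 0.03295482,  0.0020735 , -0.02239696]), 'grip_width': 0.08652253626462002}
scene [[489.01599653   0.         327.27614693]
 [  0.         489.01599653 234.36735327]
 [  0.           0.           1.        ]] [[ 0.87653762  0.48102568 -0.0172073 ]
 [ 0.28603116 -0.54929985 -0.78514703]
 [-0.38712785  0.68328908 -0.61907032]] [-0.45882335 -0.05544728  1.44563527]
top [[531.6816078    0.         325.39999403]
 [  0.         531.6816078  241.85899282]
 [  0.           0.           1.        ]] [[ 0.01879374 -0.99981818 -0.0032252 ]
 [-0.99582589 -0.01843033 -0.08939309]
 [ 0.08931739  0.00489177 -0.9959912 ]] [-0.01206801  0.52044971  1.50338949]
wrist [[371.64829954   0.         323.20100331]
 [  0.         371.64829954 240.42741788]
 [  0.           0.           1.        ]] [[ 2.89721644e-01  9.57110881e-01 -3.62624080e-04]
 [ 9.28620306e-01 -2.81005629e-01  2.42281166e-01]
 [ 2.31788041e-01 -7.05308379e-02 -9.70206012e-01]] [-0.64973326 -0.02941821  0.38847893]
```

View pics/scene0.png

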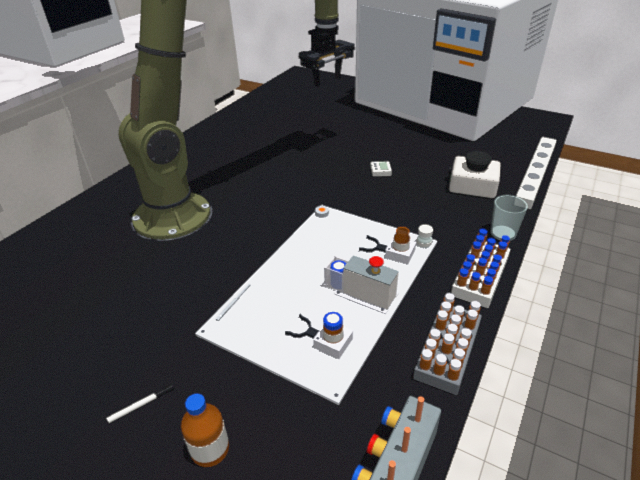

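View pics/top0.png

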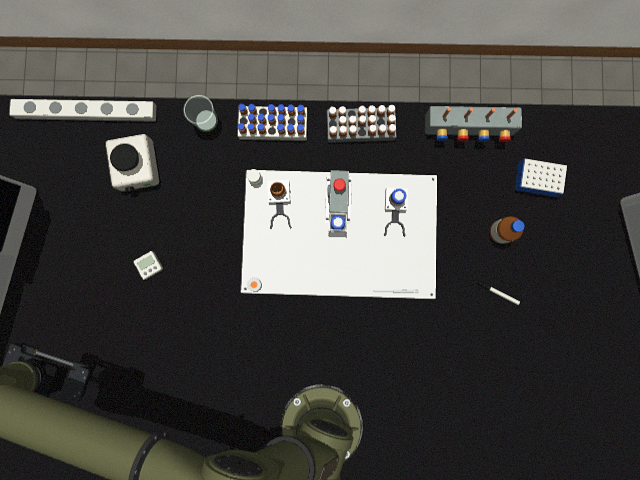

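View pics/wrist0.png

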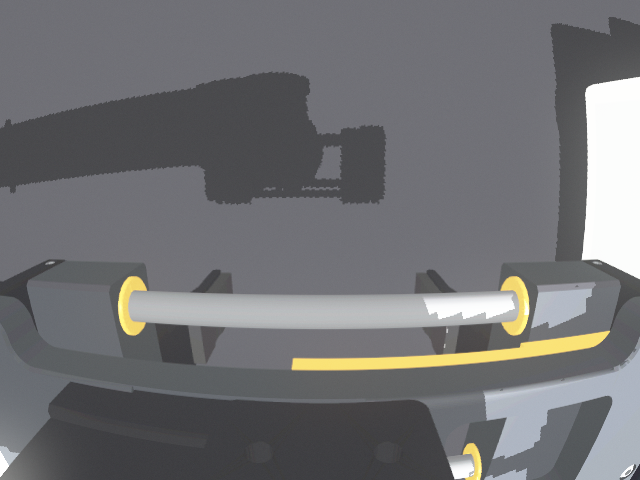

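The top view shows the plate (243–437, 170–298), dispenser knob at (339,185), magazine (338,223). The open bottle is on the left at (278,190) with its cradle at (280,217); the capped one is on the right at (398,197).

```bash
cat > h.py <<'E'
import numpy as np, cv2
from cell import env
def ray(c,uv):
    K=c["intrinsics"];d=np.array([(uv[0]-K[0,2])/K[0,0],(uv[1]-K[1,2])/K[1,1],1.])
    if c.get("fish"):
        r=np.hypot(d[0],d[1]);d=np.array([d[0]/r*np.sin(r),d[1]/r*np.sin(r),np.cos(r)]) if r>1e-9 else d
    R=np.array(c["R"]);t=np.array(c["t"])
    return -R.T@t, R.T@d
def onz(c,uv,z):
    o,d=ray(c,uv);return o+d*(z-o[2])/d[2]
def proj(c,X):
    p=np.array(c["R"])@X+c["t"];K=c["intrinsics"]
    if c.get("fish"):
        th=np.arctan2(np.hypot(p[0],p[1]),p[2]);ph=np.arctan2(p[1],p[0]);return np.array([K[0,2]+K[0,0]*th*np.cos(ph),K[1,2]+K[1,1]*th*np.sin(ph)])
    return np.array([K[0,2]+K[0,0]*p[0]/p[2],K[1,2]+K[1,1]*p[1]/p[2]])
def tri(c1,u1,c2,u2):
    o1,d1=ray(c1,u1);o2,d2=ray(c2,u2)
    s=np.linalg.lstsq(np.stack([d1,-d2],1),o2-o1,rcond=None)[0]
    a=o1+d1*s[0];b=o2+d2*s[1];return (a+b)/2,np.linalg.norm(a-b)
def cam(n):
    c=env.read_camera(n);c["fish"]=n=="wrist";c["pixels"]=np.array(c["pixels"]);return c
def save(c,name,box=None,s=1):
    im=c["pixels"][:,:,::-1]
    if box: im=im[box[1]:box[3],box[0]:box[2]]
    cv2.imwrite("pics/"+name,cv2.resize(im,None,fx=s,fy=s,interpolation=cv2.INTER_CUBIC))
def blobs(m,mn=5):
    n,l,st,ce=cv2.connectedComponentsWithStats(m.astype(np.uint8));return [(ce[i].round(2),st[i].tolist()) for i in range(1,n) if st[i][4]>=mn]
E
python3 - <<'E'
from h import *
t=cam("top");s=cam("scene")
save(t,"top1.png",(235,160,445,305),3.8);save(s,"sc1.png",(190,190,450,410),3)
for n,c in(("t",t),("s",s)):
    p=c["pixels"].astype(int);r,g,b=p[...,0],p[...,1],p[...,2]
    print(n,"red",[x for x in blobs((r>140)&(g<60)&(b<60)) ])
    print(n,"blue",[x for x in blobs((b>120)&(r<80)&(g<110))])
    w=((p.min(2)>170)).astype(np.uint8)
    cs=max(cv2.findContours(w,0,2)[0],key=cv2.contourArea) if n=="x" else None
    for cc in cv2.findContours(w,0,2)[0]:
        if 8000<cv2.contourArea(cc)<60000:
            h=cv2.convexHull(cc);q=cv2.approxPolyDP(h,8,True)[:,0];print(q.tolist())
            for u in q: print(onz(c,u,.01).round(4))
E
```

```text
t red [(array([460.25, 136.62]), [458, 136, 5, 2, 8]), (array([465.7, 136.8]), [464, 136, 4, 3, 10]), (array([502.22, 137.56]), [500, 137, 5, 2, 9]), (array([507.71, 137.57]), [506, 137, 4, 2, 7]), (array([334.67, 181.67]), [334, 180, 3, 5, 6]), (array([338.79, 188.29]), [334, 186, 11, 5, 14])]
t blue [(array([241.29, 106.6 ]), [238, 104, 7, 7, 35]), (array([251.31, 106.91]), [249, 104, 6, 7, 35]), (array([270.68, 107.15]), [268, 104, 6, 7, 34]), (array([280.69, 107.09]), [278, 104, 6, 7, 35]), (array([290.53, 107.56]), [288, 104, 6, 8, 34]), (array([300.31, 107.86]), [298, 105, 6, 7, 35]), (array([250.97, 116.48]), [248, 113, 6, 8, 31]), (array([260.71, 116.81]), [258, 114, 6, 7, 31]), (array([270.56, 116.78]), [268, 114, 6, 7, 32]), (array([280.61, 117.03]), [278, 114, 6, 7, 36]), (array([300.3 , 117.21]), [298, 114, 6, 7, 33]), (array([240.82, 126.  ]), [238, 123, 6, 7, 33]), (array([250.73, 126.09]), [248, 123, 6, 7, 33]), (array([260.48, 126.39]), [258, 123, 6, 7, 31]), (array([280.25, 127.03]), [278, 124, 6, 7, 32]), (array([290.29, 126.82]), [288, 124, 6, 7, 28]), (array([299.
[... 1145 characters left out ...]
ray([332.91, 322.33]), [324, 312, 18, 18, 144]), (array([194.8 , 403.46]), [185, 393, 20, 22, 273]), (array([385.44, 414.32]), [382, 406, 11, 17, 59]), (array([356.49, 471.93]), [352, 465, 12, 15, 61])]
[[436, 241], [338, 402], [196, 333], [319, 206]]
[0.7299 0.2323 0.01  ]
[ 0.7246 -0.3233  0.01  ]
[ 0.3686 -0.3193  0.01  ]
[0.3691 0.2305 0.01  ]
[[639, 175], [639, 207], [505, 478], [446, 479], [559, 158]]
[1.1911 0.8495 0.01  ]
[1.199 0.654 0.01 ]
[ 1.0383 -0.3183  0.01  ]
[ 0.9521 -0.3666  0.01  ]
[0.9505 0.8493 0.01  ]
[[639, 0], [639, 158], [565, 143], [523, 105], [558, 0]]
[1.0911 3.319  0.01  ]
[1.1862 0.9695 0.01  ]
[0.9526 0.9706 0.01  ]
[0.7545 1.2374 0.01  ]
[0.6101 3.101  0.01  ]
```

```bash
ls pics
```

```text
sc1.png
scene0.png
top0.png
top1.png
wrist0.png
```

View pics/top1.png

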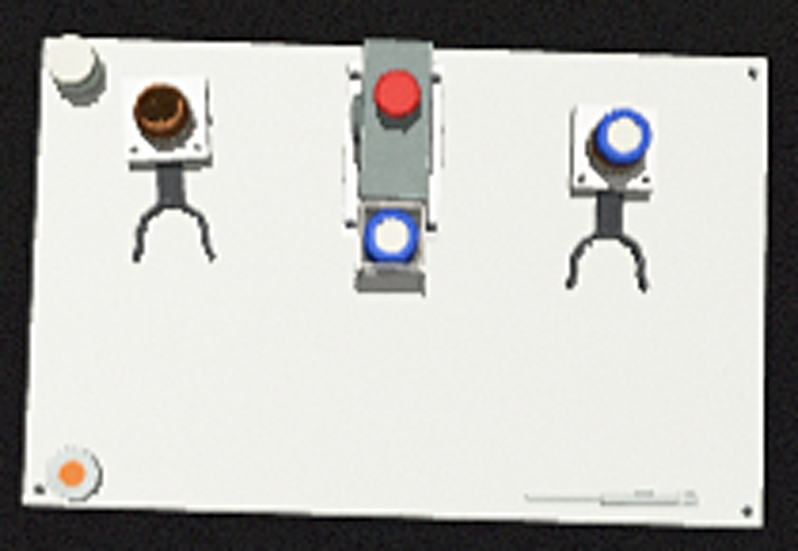

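View pics/sc1.png

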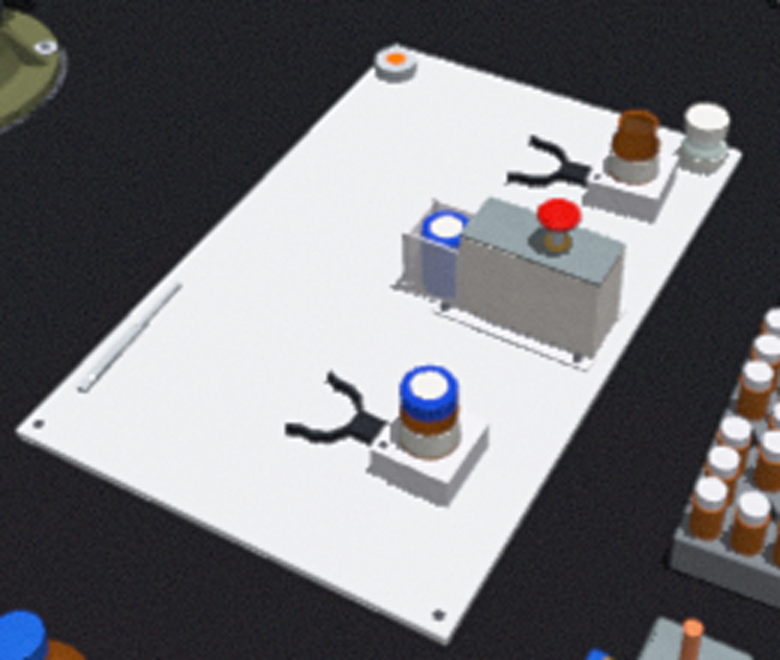

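```bash
python3 - <<'E'
from h import *
t=cam("top");s=cam("scene")
def m(c,f):
    p=c["pixels"].astype(int);return f(p[...,0],p[...,1],p[...,2])
red=lambda r,g,b:(r>110)&(g<90)&(b<90)&(r>2*g)
rt=[b for b in blobs(m(t,red),40) if 170<b[0][1]<200 and 320<b[0][0]<360];rs=[b for b in blobs(m(s,red),40) if 250<b[0][1]<275 and 360<b[0][0]<390]
print(rt,rs)
K=onz(t,rt[0][0],.125);print("knob top/z.125",K,"scene",onz(s,rs[0][0],.123),tri(t,rt[0][0],s,rs[0][0]))
# mag cap: white+blue
mm=m(t,lambda r,g,b:(b>90)&(b>1.5*r))
for b in blobs(mm,20):
    x,y,w,h,_=b[1]
    if 320<x<420 and 180<y<240: print(b); c=(x+(w-1)/2,y+(h-1)/2); print(onz(t,c,.07),onz(t,c,.09))
    
ms=m(s,lambda r,g,b:(b>90)&(b>1.5*r)); print([b for b in blobs(ms,15) if 320<b[0][0]<350 and 250<b[0][1]<330])
# cradle dark pixels
d=m(t,lambda r,g,b:(r<110)&(g<110)&(b<110)); 
for b in blobs(d,20):
    x,y,w,h,a=b[1]
    if 245<x<435 and 195<y<260 and h<40: print("dark",b)
for c in range(2):pass
g=cv2.cvtColor(t["pixels"],cv2.COLOR_RGB2GRAY)
print(g[200:233,266:296])
E
```

```text
[(array([339.28, 184.38]), [334, 179, 12, 12, 116])] [(array([375.67, 261.26]), [369, 256, 14, 11, 121])]
knob top/z.125 [ 0.66825734 -0.03746944  0.125     ] scene [ 0.66877398 -0.03715468  0.123     ] (array([ 0.66874338, -0.0374367 ,  0.12318006]), np.float64(0.00027535833761794664))
(array([398.48, 195.66]), [392, 189, 14, 14, 96])
[ 0.65067374 -0.20506776  0.07      ] [ 0.64705806 -0.20241837  0.09      ]
(array([337.35, 221.52]), [331, 215, 14, 14, 103])
[ 0.57409366 -0.0353013   0.07      ] [ 0.57151716 -0.03495563  0.09      ]
[(array([337.35, 265.91]), [330, 260, 16, 13, 85]), (array([332.64, 321.72]), [323, 312, 20, 19, 205])]
dark (array([279.25, 211.94]), [269, 202, 22, 27, 154])
dark (array([394.48, 219.31]), [384, 209, 21, 28, 167])
[[241 244 253 235 210 246 254 254 255 255 246 247 247 247 248 255 255 255
  255 255 255 251 255 233 162 247 242 240 240 240]
 [242 246 254 247 240 249 248 247 231 234 236 238 237 235 218 213 216 214
  194 195 198 194 196 157 116 250 242 241 241 240]
 [241 242 221 157 160 161 163 160 129 129 121 121 123 121  88  89  86 111
   83  82  81  88  
[... 3082 characters left out ...]
241 241 240 241 242 242
  241 242 241 243 245 220  75 118 246 241 240 240]
 [242 242 244 236  81  84 251 244 242 240 241 243 241 242 240 242 241 241
  242 241 241 241 245 245 114 224 245 242 240 241]
 [242 241 242 245 224 222 245 242 242 242 241 242 241 241 241 242 241 241
  242 241 241 242 242 242 223 245 242 241 241 241]
 [241 241 242 242 243 244 241 242 241 242 242 242 240 240 241 241 241 242
  242 240 241 242 243 242 241 241 241 240 240 242]
 [241 242 243 241 242 240 241 242 240 240 241 241 241 241 241 241 241 241
  240 241 240 241 242 241 241 242 241 240 240 241]
 [242 240 241 241 241 242 242 241 241 242 242 242 242 240 242 241 241 243
  241 242 240 241 241 241 240 241 241 240 241 239]]
```

```bash
python3 - <<'E'
from h import *
from scipy.spatial.transform import Rotation as Ro
t=cam("top");w=cam("wrist");o=env.get_obs()
for n,u in dict(tipL=(269.8,228),tipR=(290.2,228),tipL2=(270,226.5),stemB=(279.5,206),stemF=(279.9,213)).items(): print(n,onz(t,u,.019))
print("done tips etc bottle open rim",onz(t,(235+161/3.8,160+110/3.8),.087))
C=-w["R"].T@w["t"];R=Ro.from_euler('xyz',o['tool_rot'],degrees=True).as_matrix()
print("cam in tool",R.T@(C-o['tool_pos']),"axis",R.T@w["R"][2], "imgx",R.T@w["R"][0],"R",R.round(3))
print(o["time_s"],o['tool_pos'])
E
```

```text
tipL [0.55816648 0.15892065 0.019     ]
tipR [0.55925163 0.10001781 0.019     ]
tipL2 [0.56253519 0.15846565 0.019     ]
stemB [0.62282151 0.1326121  0.019     ]
stemF [0.60238292 0.13091159 0.019     ]
done tips etc bottle open rim [0.65988819 0.13344762 0.087     ]
cam in tool [ 6.54987742e-02  8.06200266e-05 -1.37149887e-01] axis [-0.24220176  0.00112867  0.97022525] imgx [-2.34920158e-04  9.99999226e-01 -1.22195330e-03] R [[-0.957  0.29   0.   ]
 [ 0.29   0.957 -0.   ]
 [-0.    -0.    -1.   ]]
0.45 [0.1882304  0.62213861 0.24750383]
```

```bash
python3 -m creep '[{"rz":-8.4},{"rz":-8.4},{"tx":-0.033,"ty":-0.0416,"tz":-0.0036},{"tx":-0.033,"ty":-0.0416,"tz":-0.0036},{"tx":-0.033,"ty":-0.0416,"tz":-0.0036},{"tx":-0.033,"ty":-0.0416,"tz":-0.0036},{"tx":-0.033,"ty":-0.0416,"tz":-0.0036},{"tx":-0.033,"ty":-0.0416,"tz":-0.0036},{"tx":-0.033,"ty":-0.0416,"tz":-0.0036},{"tx":-0.033,"ty":-0.0416,"tz":-0.0036},{"tx":-0.033,"ty":-0.0416,"tz":-0.0036},{"tx":-0.033,"ty":-0.0416,"tz":-0.0036},{"tx":-0.033,"ty":-0.0416,"tz":-0.0036},{"tx":-0.033,"ty":-0.0416,"tz":-0.0036},{"tx":-0.033,"ty":-0.0416,"tz":-0.0036},{"tx":-0.033,"ty":-0.0416,"tz":-0.0036},{},{}]' 0 20
python3 - <<'E'
from h import *
w=cam("wrist");save(w,"w1.png")
o=env.get_obs();print(o["tool_pos"],o["tool_rot"],o["grip_width"],o["time_s"])
E
```

```text
[0.18825792 0.62215022 0.2475614 ] [1.79997614e+02 4.30968926e-03 1.63169379e+02] 0.08743767040175944 0.5$[0]: bad value
```

View pics/w1.png

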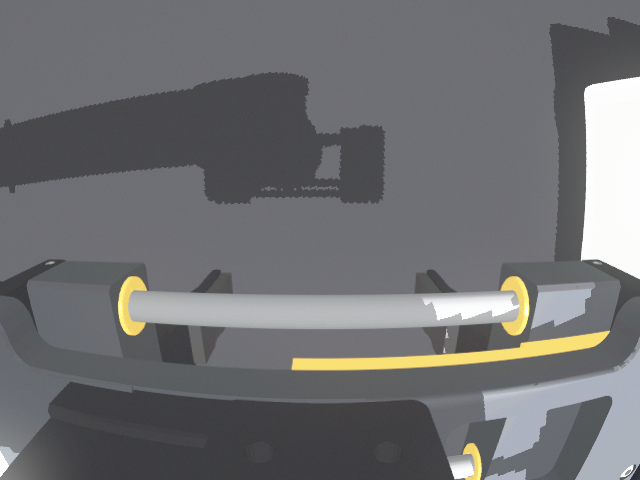

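The move was refused, so the picture is unchanged (gripper over bare bench). Each row probably needs all six keys.

```bash
python3 -m creep '[{"tx":0,"ty":0,"tz":0,"rx":0,"ry":0,"rz":-8.4},{"tx":0,"ty":0,"tz":0,"rx":0,"ry":0,"rz":-8.4},{"tx":-0.033,"ty":-0.0416,"tz":-0.0036,"rx":0,"ry":0,"rz":0},{"tx":-0.033,"ty":-0.0416,"tz":-0.0036,"rx":0,"ry":0,"rz":0},{"tx":-0.033,"ty":-0.0416,"tz":-0.0036,"rx":0,"ry":0,"rz":0},{"tx":-0.033,"ty":-0.0416,"tz":-0.0036,"rx":0,"ry":0,"rz":0},{"tx":-0.033,"ty":-0.0416,"tz":-0.0036,"rx":0,"ry":0,"rz":0},{"tx":-0.033,"ty":-0.0416,"tz":-0.0036,"rx":0,"ry":0,"rz":0},{"tx":-0.033,"ty":-0.0416,"tz":-0.0036,"rx":0,"ry":0,"rz":0},{"tx":-0.033,"ty":-0.0416,"tz":-0.0036,"rx":0,"ry":0,"rz":0},{"tx":-0.033,"ty":-0.0416,"tz":-0.0036,"rx":0,"ry":0,"rz":0},{"tx":-0.033,"ty":-0.0416,"tz":-0.0036,"rx":0,"ry":0,"rz":0},{"tx":-0.033,"ty":-0.0416,"tz":-0.0036,"rx":0,"ry":0,"rz":0},{"tx":-0.033,"ty":-0.0416,"tz":-0.0036,"rx":0,"ry":0,"rz":0},{"tx":-0.033,"ty":-0.0416,"tz":-0.0036,"rx":0,"ry":0,"rz":0},{"tx":-0.033,"ty":-0.0416,"tz":-0.0036,"rx":0,"ry":0,"rz":0},{"tx":0,"ty":0,"tz":0,"rx":0,"ry":0,"rz":0},{"tx":0,"ty":0,"tz":0,"rx":0,"ry":0,"rz":0}]' 0 20
python3 - <<'E'
from h import *
w=cam("wrist");save(w,"w2.png")
o=env.get_obs();print(o["tool_pos"],o["tool_rot"],o["grip_width"],o["time_s"],o["force"])
E
```

```text
time_s: 2.75
tool_pos: [0.6497, 0.0402, 0.2977]
tool_rot: [179.9, -0.0, 180.0]
force: [0.6, 0.5, 0.9]
grip_width: 0.0001
[0.64946449 0.04116823 0.29780577] [ 1.79927951e+02 -3.16438068e-02 -1.79925397e+02] -8.763137492722307e-05 2.8 [0.72625691 0.87693397 0.12003449]
```

View pics/w2.png

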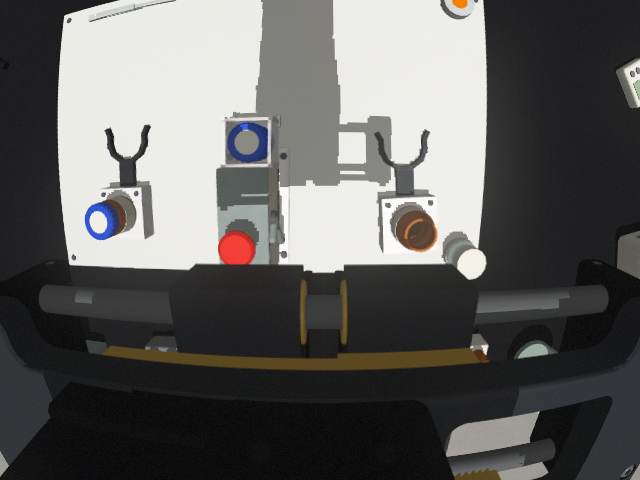

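The wrist view shows everything: knob at (237,248), magazine cap (249,142), open cradle tips (377,134)/(427,132), stem (404,180), open bottle (414,230).

```bash
python3 - <<'E'
from h import *
w=cam("wrist")
p=w["pixels"].astype(int);r,g,b=p[...,0],p[...,1],p[...,2]
B=[x for x in blobs((r>110)&(g<90)&(r>2*g),100) if 200<x[0][0]<270];print(B)
for x in B: print("knob",onz(w,x[0],.125))
for x in blobs((b>90)&(b>1.4*r),60):
    X,Y,W,H,_=x[1]
    if X<300 and Y>90:
        c=(X+(W-1)/2,Y+(H-1)/2);print("blue",x,onz(w,c,.07))
gray=p.max(2)
sub=(gray<95)
for x in blobs(sub,100):
    X,Y,W,H,A=x[1]
    if 340<X<450 and 110<Y<200 or 80<X<200 and 110<Y<200: print("dark",x)
# cradle pixels -> world points, fit
for (x0,x1) in ((370,436),(98,158)):
    m=np.zeros_like(sub);m[118:170,x0:x1]=sub[118:170,x0:x1]
    # exclude shadow: threshold darker
    ys,xs=np.nonzero(m)
    P=np.array([onz(w,(u,v),.019)[:2] for u,v in zip(xs,ys)])
    print(len(P),"xmin tips",P[:,0].min(), "y range",P[:,1].min(),P[:,1].max())
    # per x-slice
    for xa in np.arange(P[:,0].min(),P[:,0].max(),.004):
        q=P[(P[:,0]>=xa)&(P[:,0]<xa+.004)];
        if len(q)==0: continue
        ym=(q[:,1].min()+q[:,1].max())/2; l=q[q[:,1]>ym][:,1];rr=q[q[:,1]<=ym][:,1]
        print("%.4f out %.4f %.4f in %.4f %.4f mid %.4f"%(xa+.002,rr.min(),l.max(),rr.max(),l.min(),ym))
save(w,"w3.png",(350,100,460,260),4)
E
```

```text
[(array([235.11, 248.34]), [217, 231, 37, 34, 1029])]
knob [ 0.66858775 -0.03575442  0.125     ]
blue (array([247.64, 142.11]), [227, 122, 40, 41, 846]) [ 0.57528532 -0.0336397   0.07      ]
blue (array([101.62, 220.22]), [84, 202, 34, 38, 659]) [ 0.65189063 -0.21107019  0.07      ]
dark (array([126.83, 158.28]), [104, 125, 46, 62, 889])
dark (array([401.48, 164.49]), [373, 131, 56, 65, 754])
437 xmin tips 0.5598742067782064 y range 0.09732861466955586 0.16088617990136167
0.5619 out 0.1007 0.1609 in 0.1029 0.1538 mid 0.1308
0.5659 out 0.0973 0.1586 in 0.1052 0.1526 mid 0.1279
0.5699 out 0.0996 0.1574 in 0.1064 0.1515 mid 0.1285
0.5739 out 0.1019 0.1575 in 0.1076 0.1516 mid 0.1297
0.5779 out 0.1031 0.1576 in 0.1076 0.1528 mid 0.1303
0.5819 out 0.1020 0.1577 in 0.1077 0.1517 mid 0.1299
0.5859 out 0.1032 0.1566 in 0.1100 0.1506 mid 0.1299
0.5899 out 0.1032 0.1544 in 0.1124 0.1484 mid 0.1288
0.5939 out 0.1067 0.1532 in 0.1170 0.1438 mid 0.1300
0.5979 out 0.1090 0.1498 in 0.1206 0.1380 mid 0.1294
0.6019 out 0.1148 0.1439 in 0.1288 0.1299 mid 0.1294
0.6059 out 0.1218 0.1405 in 0.1230 0.139
[... 206 characters left out ...]
1975
0.5544 out -0.2283 -0.1680 in -0.2190 -0.1764 mid -0.1981
0.5584 out -0.2270 -0.1694 in -0.2191 -0.1765 mid -0.1982
0.5624 out -0.2271 -0.1695 in -0.2193 -0.1766 mid -0.1983
0.5664 out -0.2273 -0.1697 in -0.2179 -0.1767 mid -0.1985
0.5704 out -0.2274 -0.1698 in -0.2165 -0.1797 mid -0.1986
0.5744 out -0.2244 -0.1713 in -0.2152 -0.1813 mid -0.1979
0.5784 out -0.2230 -0.1743 in -0.2094 -0.1858 mid -0.1987
0.5824 out -0.2186 -0.1758 in -0.1976 -0.1962 mid -0.1972
0.5864 out -0.2127 -0.1831 in -0.1992 -0.1978 mid -0.1979
0.5904 out -0.2101 -0.1876 in -0.1994 -0.1980 mid -0.1988
0.5944 out -0.2103 -0.1879 in -0.1996 -0.1983 mid -0.1991
0.5984 out -0.2104 -0.1881 in -0.1999 -0.1984 mid -0.1992
```

View pics/w3.png

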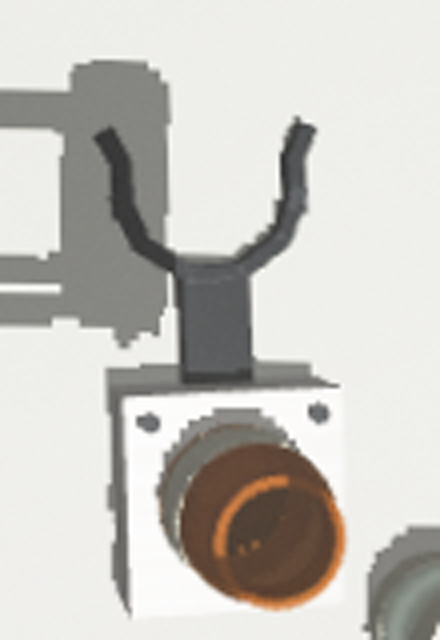

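```bash
python3 -m creep '[{"tx":-0.0048,"ty":-0.0193,"tz":0.033,"rx":0,"ry":0,"rz":0},{"tx":-0.0048,"ty":-0.0193,"tz":0.033,"rx":0,"ry":0,"rz":0},{"tx":-0.0048,"ty":-0.0193,"tz":0.033,"rx":0,"ry":0,"rz":0},{"tx":-0.0048,"ty":-0.0193,"tz":0.033,"rx":0,"ry":0,"rz":0},{"tx":0,"ty":0,"tz":0,"rx":0,"ry":0,"rz":0},{"tx":0,"ty":0,"tz":0,"rx":0,"ry":0,"rz":0}]'
python3 - <<'E'
from h import *
w=cam("wrist");save(w,"w4.png");s=cam("scene");save(s,"s4.png",(300,220,460,340),5)
o=env.get_obs();print(o["tool_pos"],o["force"])
E
```

```text
time_s: 3.6
tool_pos: [0.6696, -0.0355, 0.1675]
tool_rot: [179.9, 0.1, -179.9]
force: [0.2, 0.0, 1.3]
grip_width: 0.0002
[ 0.67013021 -0.03562549  0.16818576] [-0.26739478  0.80497858  0.78838042]
```

View pics/w4.png

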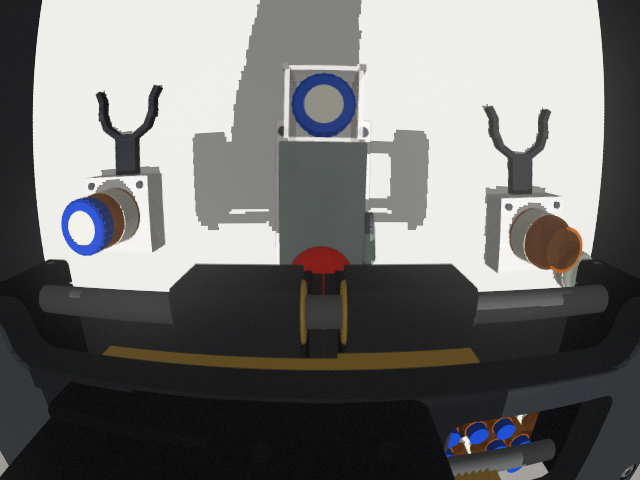

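View pics/s4.png

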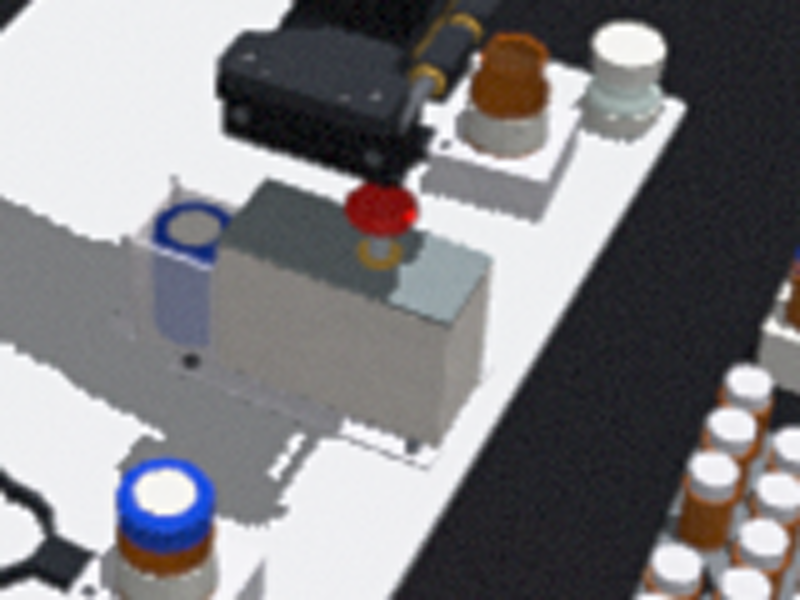

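The fingers are centred over the knob (322,258). Pressing slowly.

```bash
python3 -m creep '[{"tx":0,"ty":0,"tz":0.0035,"rx":0,"ry":0,"rz":0},{"tx":0,"ty":0,"tz":0.0035,"rx":0,"ry":0,"rz":0},{"tx":0,"ty":0,"tz":0.0035,"rx":0,"ry":0,"rz":0},{"tx":0,"ty":0,"tz":0.0035,"rx":0,"ry":0,"rz":0},{"tx":0,"ty":0,"tz":0.002,"rx":0,"ry":0,"rz":0},{"tx":0,"ty":0,"tz":0.002,"rx":0,"ry":0,"rz":0},{"tx":0,"ty":0,"tz":0.002,"rx":0,"ry":0,"rz":0},{"tx":0,"ty":0,"tz":0.002,"rx":0,"ry":0,"rz":0}]'
python3 -m creep '[{"tx":0,"ty":0,"tz":0.002,"rx":0,"ry":0,"rz":0},{"tx":0,"ty":0,"tz":0.002,"rx":0,"ry":0,"rz":0},{"tx":0,"ty":0,"tz":0.002,"rx":0,"ry":0,"rz":0},{"tx":0,"ty":0,"tz":0.002,"rx":0,"ry":0,"rz":0},{"tx":0,"ty":0,"tz":0.002,"rx":0,"ry":0,"rz":0},{"tx":0,"ty":0,"tz":0.002,"rx":0,"ry":0,"rz":0},{"tx":0,"ty":0,"tz":0,"rx":0,"ry":0,"rz":0}]'
python3 - <<'E'
from h import *
w=cam("wrist");save(w,"w5.png",(150,0,500,280),2)
E
```

```text
time_s: 4.7
tool_pos: [0.6691, -0.0377, 0.1447]
tool_rot: [180.0, 0.0, 180.0]
force: [-2.9, 0.7, 6.2]
grip_width: 0.0006
time_s: 5.58
tool_pos: [0.6691, -0.0377, 0.1327]
tool_rot: [180.0, 0.0, 180.0]
force: [-2.4, 0.4, 6.2]
grip_width: 0.0003
```

View pics/w5.png

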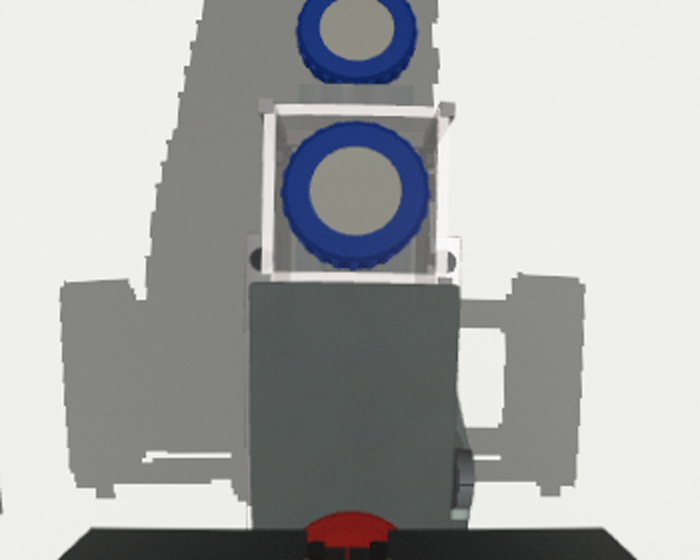

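The cap is out in front of the chute at (≈328,15 full image). I'll press the last millimetres onto the stop.

```bash
python3 -m creep '[{"tx":0,"ty":0,"tz":0.0015,"rx":0,"ry":0,"rz":0},{"tx":0,"ty":0,"tz":0.0015,"rx":0,"ry":0,"rz":0},{"tx":0,"ty":0,"tz":0,"rx":0,"ry":0,"rz":0}]'
python3 -m creep '[{"tx":0,"ty":0,"tz":0.001,"rx":0,"ry":0,"rz":0},{"tx":0,"ty":0,"tz":0.0,"rx":0,"ry":0,"rz":0}]'
```

```text
time_s: 6.0
tool_pos: [0.6692, -0.0377, 0.1305]
tool_rot: [180.0, 0.0, 180.0]
force: [-4.8, 1.2, 9.3]
grip_width: 0.0005
time_s: 6.25
tool_pos: [0.6692, -0.0377, 0.1305]
tool_rot: [179.9, 0.0, 180.0]
force: [-6.1, 1.1, 12.8]
grip_width: 0.0003
```

Stalled with rising force: it is at the stop. Letting it up.

```bash
python3 -m creep '[{"tx":0,"ty":0,"tz":-0.003,"rx":0,"ry":0,"rz":0},{"tx":0,"ty":0,"tz":-0.003,"rx":0,"ry":0,"rz":0},{"tx":0,"ty":0,"tz":-0.003,"rx":0,"ry":0,"rz":0},{"tx":0,"ty":0,"tz":-0.003,"rx":0,"ry":0,"rz":0},{"tx":0,"ty":0,"tz":-0.003,"rx":0,"ry":0,"rz":0},{"tx":0,"ty":0,"tz":-0.003,"rx":0,"ry":0,"rz":0},{"tx":0,"ty":0,"tz":-0.003,"rx":0,"ry":0,"rz":0},{"tx":0,"ty":0,"tz":-0.003,"rx":0,"ry":0,"rz":0},{"tx":0,"ty":0,"tz":-0.003,"rx":0,"ry":0,"rz":0},{"tx":0,"ty":0,"tz":-0.005,"rx":0,"ry":0,"rz":0},{"tx":0,"ty":0,"tz":-0.04,"rx":0,"ry":0,"rz":0},{"tx":0,"ty":0,"tz":-0.05,"rx":0,"ry":0,"rz":0},{"tx":0.02,"ty":0.02,"tz":-0.03,"rx":0,"ry":0,"rz":0},{"tx":0,"ty":0,"tz":0,"rx":0,"ry":0,"rz":0},{"tx":0,"ty":0,"tz":0,"rx":0,"ry":0,"rz":0}]' 0.012
python3 - <<'E'
from h import *
w=cam("wrist");save(w,"w6.png");t=cam("top");s=cam("scene");save(s,"s6.png",(260,190,460,340),4)
for n,c in (("w",w),("t",t),("s",s)):
  p=c["pixels"].astype(int);r,g,b=p[...,0],p[...,1],p[...,2]
  for x in blobs((b>60)&(b>1.4*r)&(b>1.3*g),25):
    X,Y,W,H,_=x[1];q=(X+(W-1)/2,Y+(H-1)/2);P=onz(c,q,.025);P2=onz(c,q,.055)
    if .45<P[0]<.63 and -.1<P[1]<.05: print(n,x,P.round(4),P2.round(4))
o=env.get_obs();print(o["tool_pos"],o["time_s"])
E
```

```text
time_s: 8.12
tool_pos: [0.6487, -0.0179, 0.2791]
tool_rot: [-180.0, -0.1, 180.0]
force: [0.8, 0.2, -1.6]
grip_width: 0.0119
w (array([307.96,  75.79]), [289, 57, 39, 38, 724]) [ 0.504  -0.0332  0.025 ] [ 0.5101 -0.032   0.055 ]
w (array([305.14, 142.99]), [285, 123, 42, 41, 834]) [ 0.5762 -0.0359  0.025 ] [ 0.5767 -0.0345  0.055 ]
s (array([312.69, 272.48]), [305, 265, 17, 15, 155]) [ 0.5067 -0.0417  0.025 ] [ 0.5239 -0.0694  0.055 ]
s (array([337.19, 266.5 ]), [332, 265, 12, 5, 26]) [0.5516 0.0025 0.025 ] [ 0.5672 -0.0268  0.055 ]
[ 0.64863355 -0.01837739  0.2782235 ] 8.275
```

View pics/w6.png

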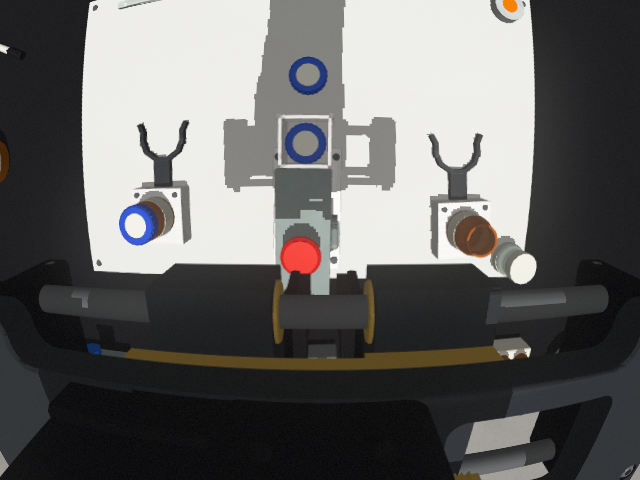

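View pics/s6.png

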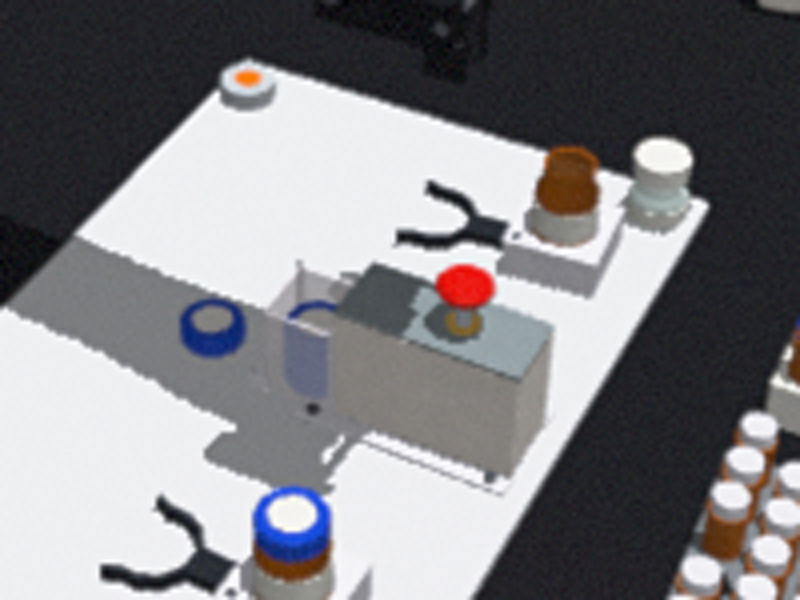

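Exactly one cap is out, at wrist pixel (307.5,75.5) → about (0.504,−0.033), which agrees with 73 mm ahead of the magazine. The knob is up. I'll straddle the cap with open fingers (no grip), and use the trailing finger to push it towards +y.

```bash
python3 -m creep '[{"tx":0.0364,"ty":-0.004,"tz":0.03,"rx":0,"ry":0,"rz":0},{"tx":0.0364,"ty":-0.004,"tz":0.03,"rx":0,"ry":0,"rz":0},{"tx":0.0364,"ty":-0.004,"tz":0.03,"rx":0,"ry":0,"rz":0},{"tx":0.0364,"ty":-0.004,"tz":0.03,"rx":0,"ry":0,"rz":0},{"tx":0,"ty":0,"tz":0.03,"rx":0,"ry":0,"rz":0},{"tx":0,"ty":0,"tz":0.02,"rx":0,"ry":0,"rz":0},{"tx":0,"ty":0,"tz":0,"rx":0,"ry":0,"rz":0},{"tx":0,"ty":0,"tz":0,"rx":0,"ry":0,"rz":0}]' 0.064
python3 - <<'E'
from h import *
w=cam("wrist");save(w,"w7.png");s=cam("scene");save(s,"s7.png",(260,190,460,340),4);t=cam("top");save(t,"t7.png",(250,160,400,270),5)
o=env.get_obs();print(o["tool_pos"],o["time_s"],o["grip_width"])
E
```

```text
time_s: 9.28
tool_pos: [0.5039, -0.034, 0.1103]
tool_rot: [-180.0, 0.0, 179.9]
force: [-0.3, 0.0, 0.5]
grip_width: 0.0638
[ 0.50427609 -0.03371521  0.11085073] 9.425 0.06429428746164367
```

View pics/w7.png

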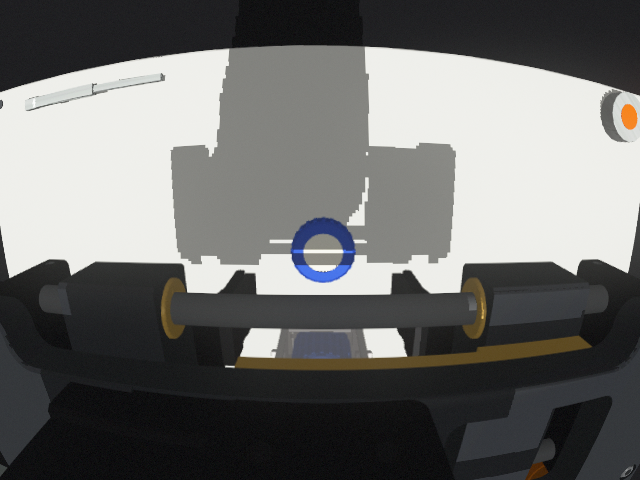

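View pics/s7.png

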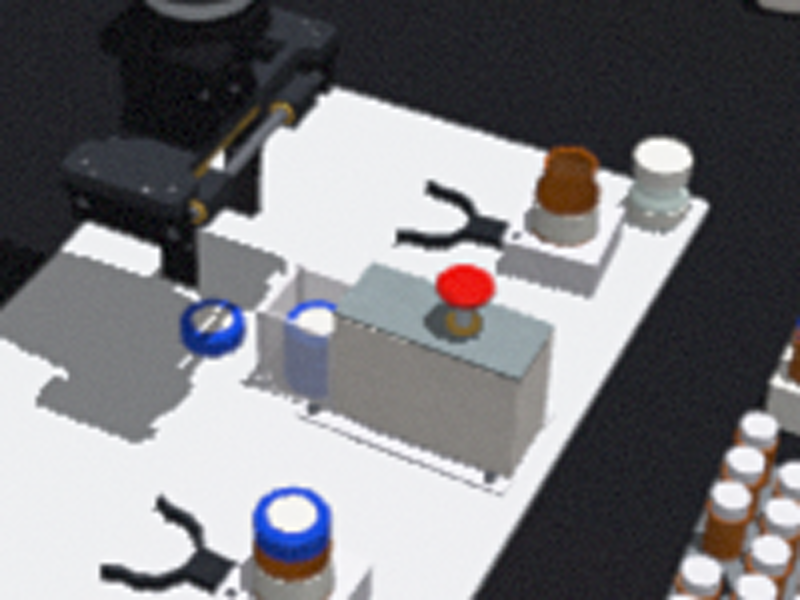

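View pics/t7.png

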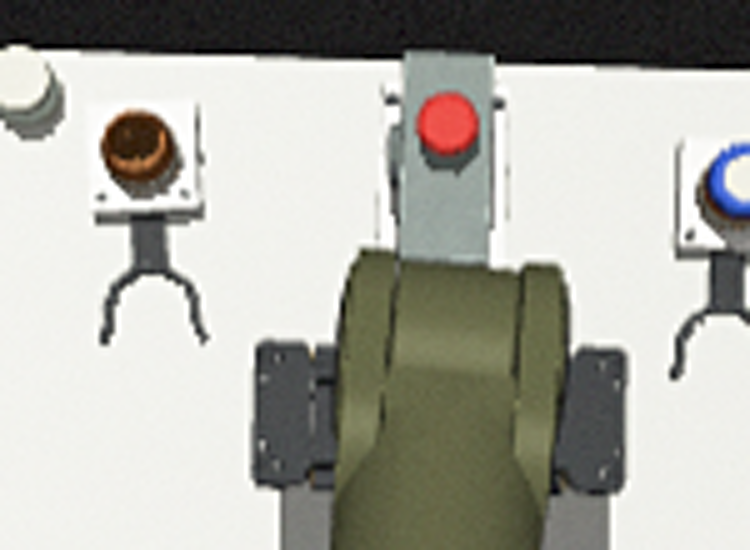

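The cap sits at wrist (323,250), centred between the fingers. I'll check x against the TCP.

```bash
python3 - <<'E'
from h import *
w=cam("wrist")
p=w["pixels"].astype(int);r,g,b=p[...,0],p[...,1],p[...,2]
for x in blobs((b>60)&(b>1.3*r),200):
    X,Y,W,H,_=x[1];print(x,onz(w,(X+(W-1)/2,Y+(H-1)/2),.025),onz(w,(X+W/2,Y),.025),onz(w,(X+W/2,Y+H),.025),onz(w,(X,Y+H/2),.025))
print(env.get_obs()["tool_pos"])
E
```

```text
(array([322.13, 247.41]), [290, 216, 66, 66, 2094]) [ 0.49984646 -0.03380859  0.025     ] [ 0.47931635 -0.03347718  0.025     ] [ 0.52207492 -0.03352021  0.025     ] [ 0.50015998 -0.05408942  0.025     ]
[ 0.50416143 -0.03368134  0.11076721]
```

```bash
python3 -m creep '[{"tx":0.0035,"ty":0,"tz":0.025,"rx":0,"ry":0,"rz":0},{"tx":0,"ty":0,"tz":0.02,"rx":0,"ry":0,"rz":0},{"tx":0,"ty":0,"tz":0.015,"rx":0,"ry":0,"rz":0},{"tx":0,"ty":0,"tz":0.0105,"rx":0,"ry":0,"rz":0},{"tx":0,"ty":0,"tz":0,"rx":0,"ry":0,"rz":0},{"tx":0,"ty":0.005,"tz":0,"rx":0,"ry":0,"rz":0},{"tx":0,"ty":0.006,"tz":0,"rx":0,"ry":0,"rz":0},{"tx":0,"ty":0.006,"tz":0,"rx":0,"ry":0,"rz":0},{"tx":0,"ty":0.008,"tz":0,"rx":0,"ry":0,"rz":0},{"tx":0,"ty":0.008,"tz":0,"rx":0,"ry":0,"rz":0},{"tx":0,"ty":0.008,"tz":0,"rx":0,"ry":0,"rz":0},{"tx":0,"ty":0.008,"tz":0,"rx":0,"ry":0,"rz":0},{"tx":0,"ty":0,"tz":0,"rx":0,"ry":0,"rz":0}]'
python3 - <<'E'
from h import *
w=cam("wrist");save(w,"w8.png");s=cam("scene");save(s,"s8.png",(260,190,460,340),4)
p=w["pixels"].astype(int);r,g,b=p[...,0],p[...,1],p[...,2]
for x in blobs((b>60)&(b>1.3*r),150):
    X,Y,W,H,_=x[1];print(x,onz(w,(X+(W-1)/2,Y+(H-1)/2),.025),onz(w,(X+W/2,Y),.025),onz(w,(X,Y+H/2),.025))
o=env.get_obs();print(o["tool_pos"],o["time_s"],o["grip_width"],o["force"])
E
```

```text
time_s: 11.1
tool_pos: [0.5, 0.0163, 0.0394]
tool_rot: [180.0, -0.0, -179.9]
force: [0.2, -0.1, -0.0]
grip_width: 0.0642
(array([299.9, 273.4]), [255, 252, 89, 43, 2275]) [0.48693084 0.00610981 0.025     ] [0.47749928 0.00648898 0.025     ] [ 0.48731432 -0.01319626  0.025     ]
(array([299.56, 333.55]), [268, 328, 64, 14, 587]) [0.51705941 0.00567185 0.025     ] [0.51364672 0.00598428 0.025     ] [ 0.51762369 -0.00900663  0.025     ]
[0.49999313 0.0153298  0.03943142] 11.2 0.06417530161707231 [-0.91791814 -0.59330245  0.58317256]
```

View pics/w8.png

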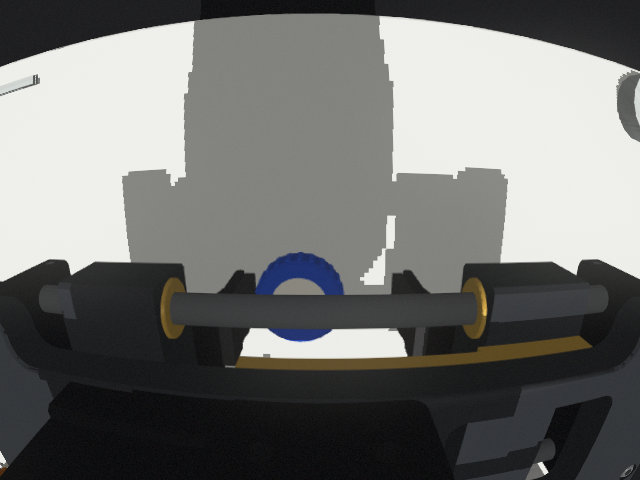

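View pics/s8.png

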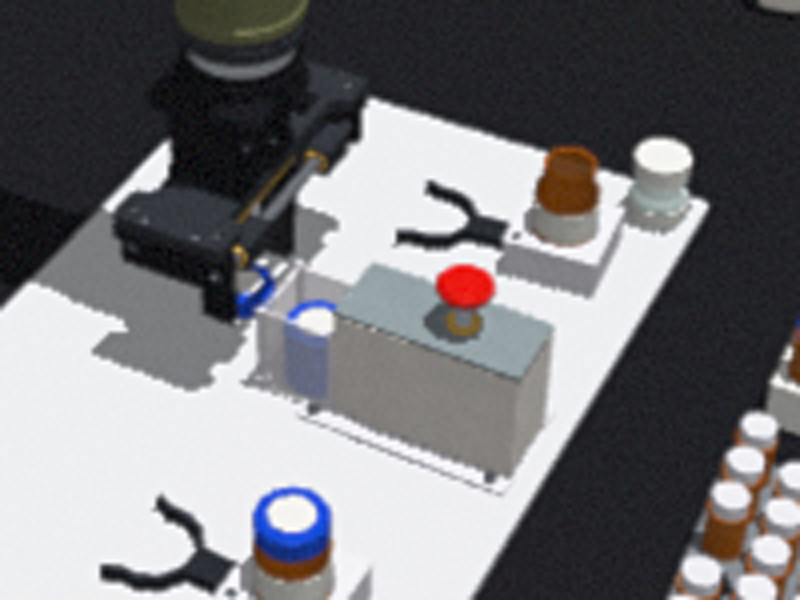

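The cap follows the trailing finger, with its left edge at (255,295) against the finger and no drift. Continuing.

```bash
python3 -m creep '[{"tx":0,"ty":0.006,"tz":0,"rx":0,"ry":0,"rz":0},{"tx":0,"ty":0.008,"tz":0,"rx":0,"ry":0,"rz":0},{"tx":0,"ty":0.008,"tz":0,"rx":0,"ry":0,"rz":0},{"tx":0,"ty":0.008,"tz":0,"rx":0,"ry":0,"rz":0},{"tx":0,"ty":0.008,"tz":0,"rx":0,"ry":0,"rz":0},{"tx":0,"ty":0.008,"tz":0,"rx":0,"ry":0,"rz":0},{"tx":0,"ty":0.008,"tz":0,"rx":0,"ry":0,"rz":0},{"tx":0,"ty":0.008,"tz":0,"rx":0,"ry":0,"rz":0},{"tx":0,"ty":0.008,"tz":0,"rx":0,"ry":0,"rz":0},{"tx":0,"ty":0.008,"tz":0,"rx":0,"ry":0,"rz":0},{"tx":0,"ty":0.008,"tz":0,"rx":0,"ry":0,"rz":0},{"tx":0,"ty":0.008,"tz":0,"rx":0,"ry":0,"rz":0},{"tx":0,"ty":0.008,"tz":0,"rx":0,"ry":0,"rz":0},{"tx":0,"ty":0.006,"tz":0,"rx":0,"ry":0,"rz":0},{"tx":0,"ty":0.004,"tz":0,"rx":0,"ry":0,"rz":0},{"tx":0,"ty":0,"tz":0,"rx":0,"ry":0,"rz":0}]'
python3 - <<'E'
from h import *
w=cam("wrist");save(w,"w9.png")
p=w["pixels"].astype(int);r,g,b=p[...,0],p[...,1],p[...,2]
for x in blobs((b>60)&(b>1.3*r),150):
    X,Y,W,H,_=x[1];print(x,onz(w,(X+W/2,Y),.025),onz(w,(X,Y+H),.025),onz(w,(X+W,Y+H),.025))
o=env.get_obs();print(o["tool_pos"],o["time_s"],o["grip_width"],o["force"])
E
```

```text
time_s: 13.2
tool_pos: [0.5001, 0.1277, 0.0395]
tool_rot: [180.0, 0.0, 180.0]
force: [-0.3, -0.2, 0.5]
grip_width: 0.0644
(array([299.08, 273.45]), [254, 252, 89, 43, 2273]) [0.47755458 0.1174609  0.025     ] [0.49752789 0.09712915 0.025     ] [0.49727713 0.13666811 0.025     ]
(array([298.64, 333.53]), [267, 328, 64, 14, 591]) [0.5137139  0.11688951 0.025     ] [0.52146907 0.1016431  0.025     ] [0.5210875  0.13155985 0.025     ]
[0.5000934  0.12736025 0.03945642] 13.25 0.0642568134198309 [0.29707838 0.32413121 0.42093059]
```

View pics/w9.png

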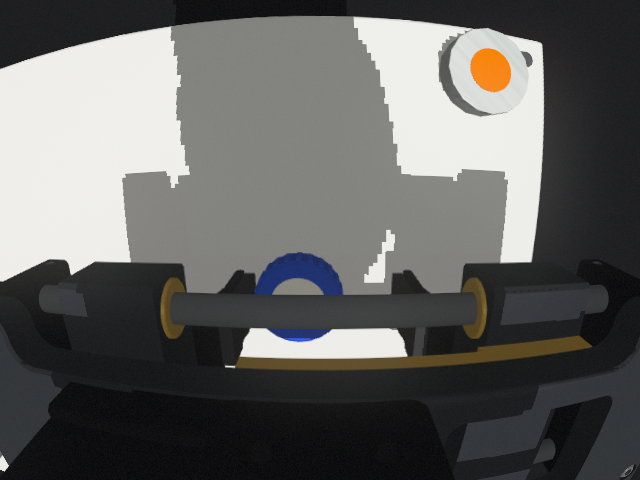

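Cap centre is at y≈0.117, still square with the finger. I'll push the last 13.5 mm, centre the fingers, draw straight back, and narrow the fingers.

```bash
python3 -m creep '[{"tx":0,"ty":0.005,"tz":0,"rx":0,"ry":0,"rz":0},{"tx":0,"ty":0.005,"tz":0,"rx":0,"ry":0,"rz":0},{"tx":0,"ty":0.0035,"tz":0,"rx":0,"ry":0,"rz":0},{"tx":0,"ty":0,"tz":0,"rx":0,"ry":0,"rz":0},{"tx":0,"ty":-0.006,"tz":0,"rx":0,"ry":0,"rz":0},{"tx":0,"ty":-0.0055,"tz":0,"rx":0,"ry":0,"rz":0},{"tx":0.015,"ty":0,"tz":0,"rx":0,"ry":0,"rz":0},{"tx":0.015,"ty":0,"tz":0,"rx":0,"ry":0,"rz":0},{"tx":0.015,"ty":0,"tz":0,"rx":0,"ry":0,"rz":0},{"tx":0.012,"ty":0,"tz":0,"rx":0,"ry":0,"rz":0},{"tx":0,"ty":0,"tz":0,"rx":0,"ry":0,"rz":0}]'
python3 -m creep '[{"tx":0,"ty":0,"tz":0,"rx":0,"ry":0,"rz":0},{"tx":0,"ty":0,"tz":0,"rx":0,"ry":0,"rz":0},{"tx":0,"ty":0,"tz":0,"rx":0,"ry":0,"rz":0},{"tx":0,"ty":0,"tz":0,"rx":0,"ry":0,"rz":0},{"tx":0,"ty":0,"tz":0,"rx":0,"ry":0,"rz":0},{"tx":0,"ty":0,"tz":0,"rx":0,"ry":0,"rz":0}]' 0.014
python3 - <<'E'
from h import *
t=cam("top");save(t,"t10.png",(240,160,360,260),6);s=cam("scene");save(s,"s10.png",(290,190,440,300),5);w=cam("wrist");save(w,"w10.png")
for n,c in (("t",t),("s",s)):
  p=c["pixels"].astype(int);r,g,b=p[...,0],p[...,1],p[...,2]
  for x in blobs((b>60)&(b>1.4*r)&(b>1.3*g),25):
    X,Y,W,H,_=x[1];q=(X+(W-1)/2,Y+(H-1)/2);P=onz(c,q,.025)
    if .4<P[0]<.6 and .0<P[1]<.2: print(n,x,P.round(4))
E
```

```text
time_s: 14.62
tool_pos: [0.442, 0.1297, 0.0395]
tool_rot: [180.0, -0.0, -180.0]
force: [-0.6, -0.7, 0.7]
grip_width: 0.0638
time_s: 15.38
tool_pos: [0.4431, 0.1294, 0.0394]
tool_rot: [180.0, 0.0, 180.0]
force: [1.1, -0.5, -0.7]
grip_width: 0.0164
t (array([283.75, 246.16]), [280, 242, 7, 11, 32]) [0.5034 0.1189 0.025 ]
s (array([342.71, 235.47]), [336, 229, 15, 13, 114]) [0.5048 0.1231 0.025 ]
s (array([337.24, 266.34]), [332, 265, 12, 5, 29]) [0.5516 0.0025 0.025 ]
```

View pics/t10.png

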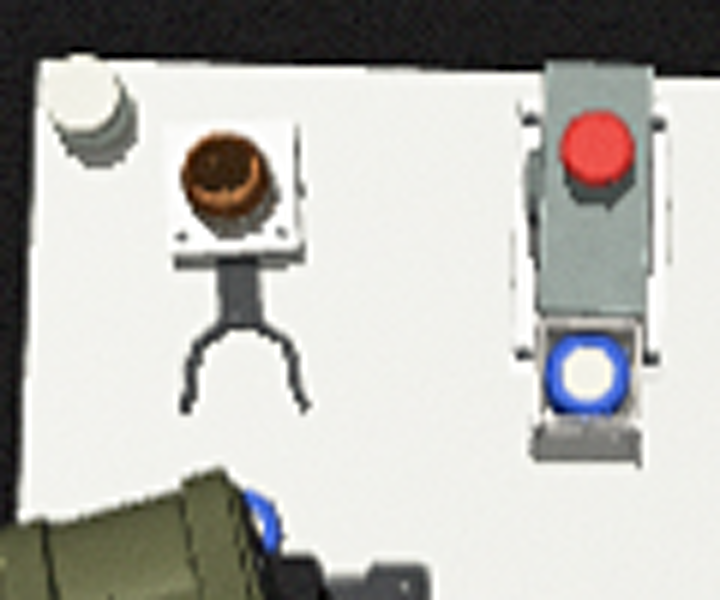

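View pics/s10.png

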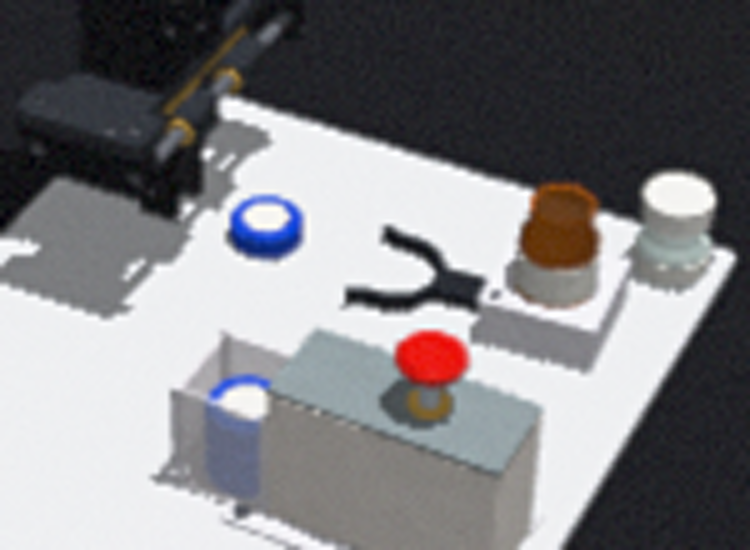

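View pics/w10.png

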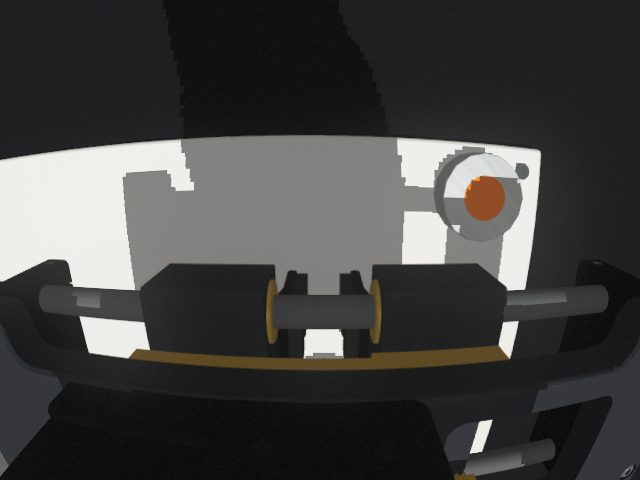

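The cap is at about (0.499,0.131) after correcting for the bias of the scene view, and the fingers (y=0.1295) stand behind it. Pushing +x.

```bash
python3 -m creep '[{"tx":-0.008,"ty":0,"tz":0,"rx":0,"ry":0,"rz":0},{"tx":-0.008,"ty":0,"tz":0,"rx":0,"ry":0,"rz":0},{"tx":-0.005,"ty":0,"tz":0,"rx":0,"ry":0,"rz":0},{"tx":-0.004,"ty":0,"tz":0,"rx":0,"ry":0,"rz":0},{"tx":-0.004,"ty":0,"tz":0,"rx":0,"ry":0,"rz":0},{"tx":-0.006,"ty":0,"tz":0,"rx":0,"ry":0,"rz":0},{"tx":-0.006,"ty":0,"tz":0,"rx":0,"ry":0,"rz":0},{"tx":-0.006,"ty":0,"tz":0,"rx":0,"ry":0,"rz":0},{"tx":-0.006,"ty":0,"tz":0,"rx":0,"ry":0,"rz":0},{"tx":-0.006,"ty":0,"tz":0,"rx":0,"ry":0,"rz":0},{"tx":-0.006,"ty":0,"tz":0,"rx":0,"ry":0,"rz":0},{"tx":-0.006,"ty":0,"tz":0,"rx":0,"ry":0,"rz":0},{"tx":0,"ty":0,"tz":0,"rx":0,"ry":0,"rz":0}]'
python3 - <<'E'
from h import *
t=cam("top");save(t,"t11.png",(240,160,360,260),6);s=cam("scene");save(s,"s11.png",(330,200,430,275),7)
E
```

```text
time_s: 17.15
tool_pos: [0.5146, 0.1293, 0.0395]
tool_rot: [-180.0, 0.0, 180.0]
force: [-0.3, 0.0, 0.3]
grip_width: 0.014
```

View pics/t11.png

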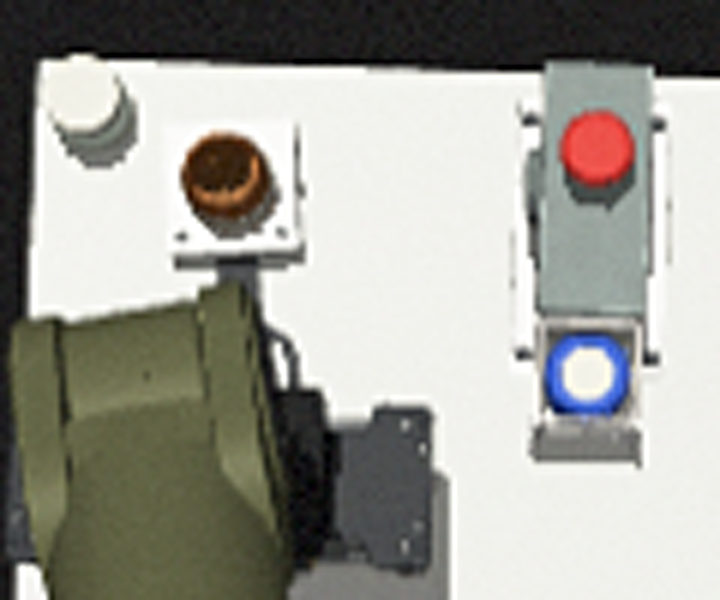

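View pics/s11.png

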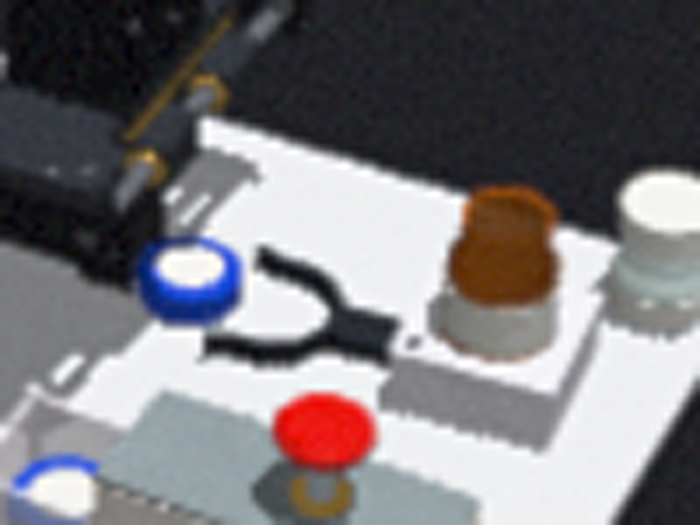

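The cap at scene crop (190,280) is aligned with the mouth of the cradle. Continuing.

```bash
python3 -m creep '[{"tx":-0.004,"ty":0,"tz":0,"rx":0,"ry":0,"rz":0},{"tx":-0.004,"ty":0,"tz":0,"rx":0,"ry":0,"rz":0},{"tx":-0.004,"ty":0,"tz":0,"rx":0,"ry":0,"rz":0},{"tx":-0.004,"ty":0,"tz":0,"rx":0,"ry":0,"rz":0},{"tx":-0.004,"ty":0,"tz":0,"rx":0,"ry":0,"rz":0},{"tx":-0.004,"ty":0,"tz":0,"rx":0,"ry":0,"rz":0},{"tx":-0.003,"ty":0,"tz":0,"rx":0,"ry":0,"rz":0},{"tx":-0.003,"ty":0,"tz":0,"rx":0,"ry":0,"rz":0},{"tx":0,"ty":0,"tz":0,"rx":0,"ry":0,"rz":0}]'
python3 -m creep '[{"tx":-0.002,"ty":0,"tz":0,"rx":0,"ry":0,"rz":0},{"tx":0,"ty":0,"tz":0,"rx":0,"ry":0,"rz":0}]'
python3 - <<'E'
from h import *
s=cam("scene");save(s,"s12.png",(330,200,430,275),7)
E
```

```text
time_s: 18.38
tool_pos: [0.5443, 0.1293, 0.0395]
tool_rot: [180.0, 0.0, 180.0]
force: [-0.2, -0.5, -0.1]
grip_width: 0.0135
time_s: 18.62
tool_pos: [0.5462, 0.1293, 0.0395]
tool_rot: [180.0, 0.0, 180.0]
force: [0.3, 0.1, 1.0]
grip_width: 0.014
```

View pics/s12.png

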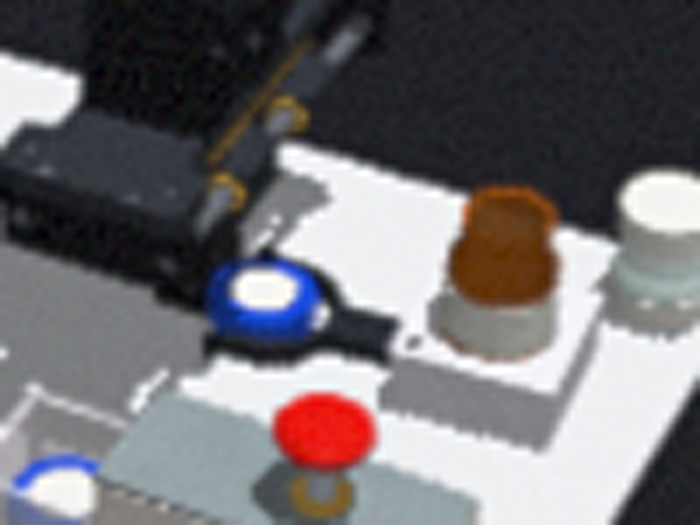

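Nearly in: a small white gap is left at (320,318). I'll advance in small steps until the force shows the back.

```bash
python3 -m creep '[{"tx":-0.0015,"ty":0,"tz":0,"rx":0,"ry":0,"rz":0},{"tx":-0.0015,"ty":0,"tz":0,"rx":0,"ry":0,"rz":0},{"tx":0,"ty":0,"tz":0,"rx":0,"ry":0,"rz":0}]'
python3 -m creep '[{"tx":-0.0015,"ty":0,"tz":0,"rx":0,"ry":0,"rz":0},{"tx":0,"ty":0,"tz":0,"rx":0,"ry":0,"rz":0}]'
python3 - <<'E'
from h import *
s=cam("scene");save(s,"s13.png",(330,200,430,275),7)
E
```

```text
time_s: 19.05
tool_pos: [0.5492, 0.1294, 0.0395]
tool_rot: [180.0, 0.0, 180.0]
force: [-0.5, 0.6, -0.1]
grip_width: 0.014
time_s: 19.3
tool_pos: [0.5507, 0.1294, 0.0395]
tool_rot: [180.0, 0.0, 180.0]
force: [-0.3, -0.7, -0.1]
grip_width: 0.0143
```

View pics/s13.png

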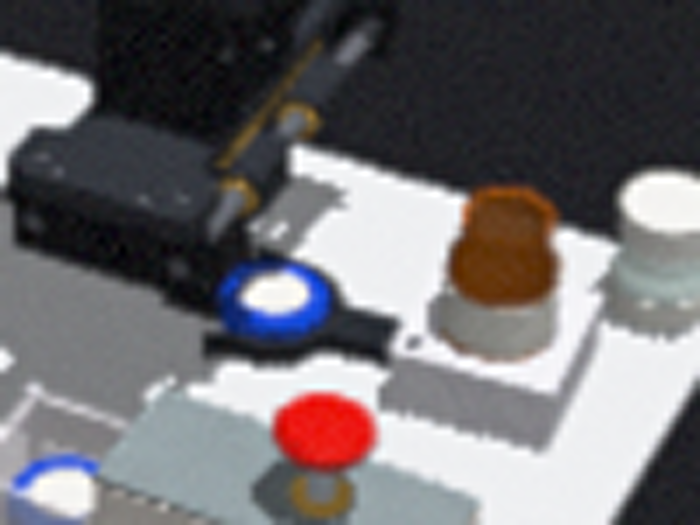

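```bash
python3 -m creep '[{"tx":-0.001,"ty":0,"tz":0,"rx":0,"ry":0,"rz":0},{"tx":0,"ty":0,"tz":0,"rx":0,"ry":0,"rz":0}]'
python3 -m creep '[{"tx":-0.001,"ty":0,"tz":0,"rx":0,"ry":0,"rz":0},{"tx":0,"ty":0,"tz":0,"rx":0,"ry":0,"rz":0}]'

```

```text
time_s: 19.6
tool_pos: [0.5515, 0.1294, 0.0394]
tool_rot: [180.0, -0.0, 180.0]
force: [-1.4, -0.1, 0.7]
grip_width: 0.014
time_s: 19.85
tool_pos: [0.5518, 0.1295, 0.0393]
tool_rot: [180.0, -0.1, 180.0]
force: [-3.3, -0.3, 1.0]
grip_width: 0.0141
```

The force rises (−3.3 N) while the motion stalls, so the cap is at the back. I'll withdraw, lift, and look from above.

```bash
python3 -m creep '[{"tx":0.005,"ty":0,"tz":0,"rx":0,"ry":0,"rz":0},{"tx":0.015,"ty":0,"tz":0,"rx":0,"ry":0,"rz":0},{"tx":0.02,"ty":0,"tz":0,"rx":0,"ry":0,"rz":0},{"tx":0,"ty":0,"tz":-0.05,"rx":0,"ry":0,"rz":0},{"tx":0,"ty":0,"tz":-0.05,"rx":0,"ry":0,"rz":0},{"tx":0,"ty":0,"tz":-0.05,"rx":0,"ry":0,"rz":0},{"tx":0,"ty":0,"tz":-0.05,"rx":0,"ry":0,"rz":0},{"tx":0,"ty":0,"tz":-0.04,"rx":0,"ry":0,"rz":0},{"tx":-0.045,"ty":-0.02,"tz":0,"rx":0,"ry":0,"rz":0},{"tx":-0.045,"ty":-0.02,"tz":0,"rx":0,"ry":0,"rz":0},{"tx":-0.045,"ty":-0.02,"tz":0,"rx":0,"ry":0,"rz":0},{"tx":0,"ty":0,"tz":0,"rx":0,"ry":0,"rz":0},{"tx":0,"ty":0,"tz":0,"rx":0,"ry":0,"rz":0},{"tx":0,"ty":0,"tz":0,"rx":0,"ry":0,"rz":0}]'
python3 - <<'E'
from h import *
w=cam("wrist");save(w,"w14.png");s=cam("scene");save(s,"s14.png",(290,190,440,300),5)
for n,c in (("w",w),("s",s)):
  p=c["pixels"].astype(int);r,g,b=p[...,0],p[...,1],p[...,2]
  for x in blobs((b>60)&(b>1.4*r)&(b>1.3*g),25):
    X,Y,W,H,_=x[1];q=(X+(W-1)/2,Y+(H-1)/2);P=onz(c,q,.025)
    if .4<P[0]<.65 and -.1<P[1]<.2: print(n,x,P.round(4))
print(env.get_obs()["force"])
E
```

```text
time_s: 21.6
tool_pos: [0.6466, 0.0704, 0.2799]
tool_rot: [179.9, 0.0, -179.9]
force: [-0.5, -0.1, -0.0]
grip_width: 0.0141
w (array([216.52, 147.36]), [198, 127, 35, 41, 737]) [ 0.5759 -0.0449  0.025 ]
w (array([377.59, 149.41]), [359, 130, 39, 39, 708]) [0.58   0.1289 0.025 ]
s (array([368.95, 243.37]), [362, 237, 16, 12, 111]) [0.5815 0.127  0.025 ]
s (array([336.96, 266.48]), [332, 265, 12, 5, 25]) [0.5516 0.0025 0.025 ]
[-0.11104933  0.42624193  0.30704141]
```

View pics/w14.png

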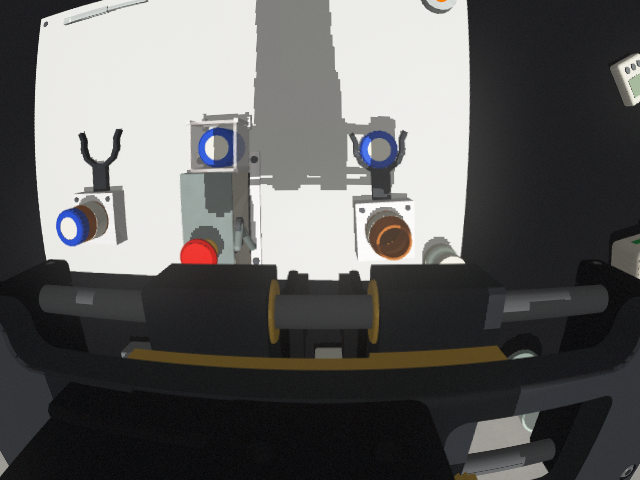

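View pics/s14.png

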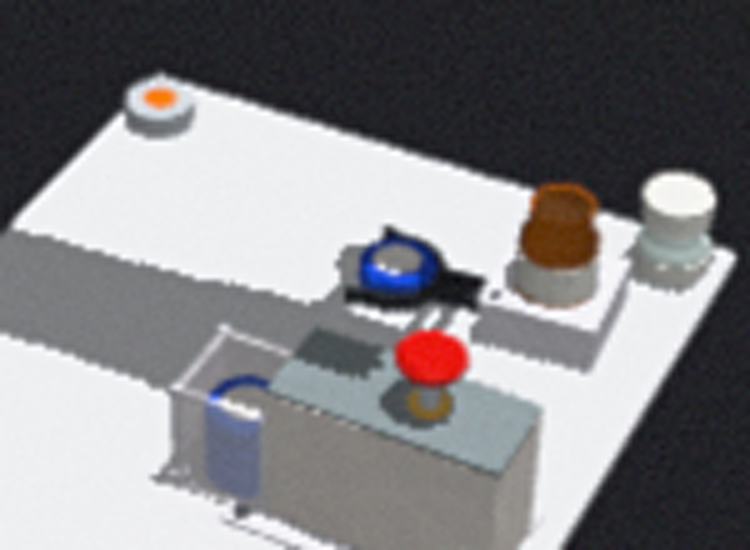

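The cap sits flat in the cradle against its back at wrist (377.5,149.5) → (0.580,0.129), about 2–3 mm from the seat I estimated. The knob is up, the remaining caps are in the magazine, and nothing else has moved. Handing in.

```bash
python3 -c "
from cell import env
print(env.sign_off(), env.get_obs()['time_s'])"
```

```text
the job is handed in; nothing more can be done
the job is handed in; nothing more can be done
```

I pressed the plunger to its stop once and let it fully up, and one blue cap came out. I pushed that cap sideways with one open finger, then forward with both fingertips, into the cradle of the open bottle until the push stalled against its back. The job is handed in at about 22 s of the 72 s allowed.

**Cap position:** in the last pictures the cap lies flat at about (0.580, 0.129). That is 2–3 mm from my estimate of the seat, (0.5775, 0.130), and within the 6 mm limit. The scene camera, with its known bias of several millimetres, reads (0.5815, 0.127).

**Everything else:**
- The plunger is up.
- The remaining caps are in the magazine.
- Neither bottle shows any movement.
- The used cap and septa jar are where they were. I did not measure the tweezers, solvent bottle, marker or timer again at the end, but the arm never went near them.
- The gripper is clear, with no force on the tool.

My first move command was refused because its rows lacked some keys; nothing moved. No other check failed or disagreed.

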